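# Load the sample carousel into the bench vacuum chamber and pump it down

### The job

Load the black sample carousel into the open vacuum chamber, standing flat on the chamber's floor, then put the lid on so that it lies flat and centred on the sealing ring, then turn the vent valve (the one with the silencer) fully shut, and only after that turn the pump valve fully open. Keep the carousel upright, set it and the lid down rather than letting them drop, and leave the pen, the screwdriver and the tape roll where they lie.

Things in the scene. Friction and masses are not known exactly. Their poses are not given: they have to be found in the camera images.
- vac_unit: fixed bench vacuum unit: base plate with a round open aluminium chamber (172 mm outside, 144 inside), a dial gauge before it (to 150 mm from the chamber's axis, 78 high) and a grey pump behind (front 118 mm from the axis, 136 high). Origin: on the desk under the chamber's axis; x towards the pump (away from the operator), y to the pump valve's side, z up
- chamber_floor (a point): centre of the chamber's inner floor, 24 mm above the desk
- chamber_rim (a point): centre of the chamber's mouth at the height of its flat rim, 84 mm above the desk; a black sealing ring of 158 mm diameter lies in the rim
- carousel: sample carousel, loose: a black round tray 124 mm across and 28 mm high with a small white grip knob in the middle of its top, 18 mm across, from 28 to 38 mm above the origin; about 0.6 kg. Origin: centre of its underside; z up. It is picked up by the knob from above
- lid: chamber lid, loose: an aluminium ring plate 180 mm across and 12 mm thick with a sight glass of 77 mm in its middle and a black bridge handle; about 0.55 kg. Origin: centre of its underside; z up; the handle's bar runs along y
- lid_handle (a point): middle of the lid's handle bar, 48 mm above the lid's underside; the bar is 14 mm wide (along the lid's x), 12 mm high and 136 mm long (along the lid's y), with 30 mm of free room under it, between posts 116 mm apart
- pump_valve (a joint): pump valve's lever angle: 0 = shut, lever across the pipe, pointing along the unit's -x (to the operator); 1.571 = open, lever along the pipe, pointing along the unit's +y, away from the chamber. Stops at both ends; stiff, stays where it is left
- pump_stem (a point): on the pump valve's upright turning axis, at the height of the lever's grip (about 90 mm above the desk), 135 mm from the chamber's axis along the unit's +y
- pump_grip (a point): middle of the black grip sleeve on the pump valve's lever, 75 mm from the turning axis, moving with the lever; the sleeve is 60 mm long, 17 mm wide and 11 mm high, with 20 mm of free room under it
- vent_valve (a joint): vent valve's lever angle: 0 = shut, lever across the pipe, pointing along the unit's -x (to the operator); 1.571 = open, lever along the pipe, pointing along the unit's -y, away from the chamber. Stops at both ends; stiff, stays where it is left
- vent_stem (a point): on the vent valve's upright turning axis, at the height of the lever's grip (about 90 mm above the desk), 135 mm from the chamber's axis along the unit's -y
- vent_grip (a point): middle of the black grip sleeve on the vent valve's lever, 75 mm from the turning axis, moving with the lever; same sleeve as on the pump valve
- felt_pen: black felt pen lying on the desk, 131 mm long, 18 mm thick; a bystander. Origin: its middle, on the desk; its length runs along its y
- screwdriver: small screwdriver lying on the desk, 130 mm long, 11 mm thick; a bystander. Origin: its middle, on the desk; its length runs along its y
- tape_roll: roll of tape lying flat, 62 mm across, 12 mm high; a bystander. Origin: centre of its underside
- pump_tube (a point): on the bent steel tube (15 mm thick) that runs from the pump valve to the pump, at its corner 197 mm out along the unit's +y, 52 mm above the desk: the valve on this side is the pump valve
- silencer (a point): tip of the small round silencer (18 mm thick) that ends the vent valve, open to the room, 196 mm out along the unit's -y, 52 mm above the desk: the valve on this side is the vent valve

How it is judged (in metres and radians):
On the way, in this order (a step that is already met when the one before it is completed fails the run):
1. the carousel stands flat on the chamber's floor, let go (horizontal distance between carousel and chamber_floor below 0.014 m and z of carousel in the frame of chamber_floor below 0.004 m and angle between carousel's own z axis and vertical below 0.06 rad and contact force between the fingers and carousel below 0.5 N), for 0.2 s.
2. the lid lies flat and centred on the chamber's rim, let go (horizontal distance between lid and chamber_rim below 0.01 m and z of lid in the frame of chamber_rim between -0.004 and 0.004 m and angle between lid's own z axis and vertical below 0.04 rad and contact force between the fingers and lid below 0.5 N), for 0.2 s.
3. the vent valve is fully shut (value of joint vent_valve below 0.1 rad), for 0.1 s.
4. the pump valve is fully open (value of joint pump_valve above 1.47 rad), for 0.1 s.
At the end, for the whole second after the job is handed in: The carousel stands flat (0.06 rad) on the chamber's floor, the lid lies still and flat on the rim, centred within 10 mm over the sealing ring, the vent lever is within 0.10 rad of its shut stop and the pump lever within 0.10 rad of its open stop (horizontal distance between carousel and chamber_floor below 0.014 m and z of carousel in the frame of chamber_floor below 0.004 m and angle between carousel's own z axis and vertical below 0.06 rad and horizontal distance between lid and chamber_rim below 0.01 m and z of lid in the frame of chamber_rim between -0.004 and 0.004 m and angle between lid's own z axis and vertical below 0.04 rad and linear speed of lid below 0.02 m/s and value of joint vent_valve below 0.1 rad and value of joint pump_valve above 1.47 rad); the robot touches nothing.
It fails at once if the pump valve is opened while the vent valve is not shut (value of joint pump_valve above 0.5 rad and value of joint vent_valve above 0.2 rad).
It fails at once if the lid is dropped (falls free for more than about 13 mm) (linear speed of lid above 0.5 m/s and contact force between the fingers and lid below 0.3 N).
It fails at once if the carousel is dropped (falls free for more than about 13 mm) (linear speed of carousel above 0.5 m/s and contact force between the fingers and carousel below 0.3 N).
It fails at once if the carousel is tipped by more than 35 degrees (angle between carousel's own z axis and vertical above 0.61 rad).
It fails at once if the pen, the screwdriver or the tape roll is moved by more than 30 mm (distance of any of felt_pen, screwdriver, tape_roll from where it was at the start of the episode above 0.03 m).
It also fails if it takes over 72 s, if anything falls off the work surface, if the arm or the gripper's body presses on something with over 40 N, if the wrist force passes 120 N, or if a joint passes its speed limit or range.

### The arm

A 6-joint arm with a two-finger parallel gripper is mounted at the origin on a cart in front of the work surface, level with it; the furniture and walls round the work are solid. World frame = base frame: x ahead of the robot, y to its left, z up, the work surface at z = 0. Lengths are in mm, angles in degrees, forces in N, time in s.
With the tool pointing down it reaches from about 300 to 850 mm from the base axis. Payload 4.2 kg.
Tool frame: the origin (TCP) lies on the mounting face of the last link; the fingertips stand 191 mm ahead of it and the grasp point (between the pads) lies 172 mm ahead of it; z points along the fingers, y is the direction in which the jaws open and shut (so a half turn about z gives the same grasp; the last joint's range is limited). The gripper opens to 91 mm and grips with 3 to 60 N. Pads are 32 mm wide; open, the fingers measure 118 mm over their backs; the gripper's body (76 mm by 178 mm) begins 60 mm behind the grasp point.
Start: joints at [62.567, 18.312, 89.639, -0, 72.044, -1.146], TCP at [254.648, 515.536, 404.776] pointing down, gripper open.
Joint ranges: [-177.97, 177.97], [-48.28, 115.42], [12.27, 149.76], [-77.06, 257.06], [2.81, 150.46], [-146.56, 146.56]. Speed limits (degrees/s): [147.25, 147.25, 180, 180, 180, 180].

### API

Orientations are given as [roll, pitch, yaw] about the fixed x, y, z axes, in that order (R = Rz(yaw) Ry(pitch) Rx(roll)).
In Python, from workcell import env gives the robot as it stands.
- The arm moves only by the shell command python3 -m handwheel 'ROWS' [FORCE]. ROWS is JSON, a list of rows, each an object with "gripper": the opening in per cent of the stroke, from 0 (shut) to 100 (fully open); "travel": the shift along the tool's x, y, z in m, a list of three; "twist": the turn about the tool's z in rad. In form: [{"gripper": gripper, "travel": [x, y, z], "twist": twist}, ...]. A call has 1 to 5 rows; each row shifts and turns the commanded pose from where the row before left it, along the tool's axes as they then stand; what a row does not reach is not made up. A row lasts 1/12 s, in which the tool goes at most 41.7 mm and 7.16 degrees, less where a joint would pass 70% of its speed; a pose out of reach is approached as far as the arm can. A call with a gripper value outside its range is refused whole. The fingers move at their own pace and stop on an object; FORCE is the grip in N (left out, the last holds). Time passes only in rows, so rows that do not move let the fingers close. It gives the time, the measured TCP pose, the force and the opening at its end, in the units of the state.
- env.state(): the state, without advancing time (a new reading comes with each control period).
- env.grab_frame(name): name is "side" or "top"; returns a dict with "frame" (384x512x3 uint8, red, green, blue), "intrinsics" (3x3 intrinsics, pixels), "extrinsics" (4x4, takes a point from camera to world coordinates). Camera axes: x right, y down, z forward; pixel columns grow to the right and rows downward; lengths in mm; the calibration is good to about 2 mm. A picture is of the moment at which its call begins. There is no depth.
- env.job_done(): hands the job in, once; it reports no verdict.
Trained networks look in the newest picture that a camera, given by its name, has taken for a name from the list of things; names that differ only in an ending like _2 or _b are one class to them, and where a whole thing is asked for, a point or a joint stands for the part that bears it (a point fixed in the world has none). Each returns a list of dicts, best first, with "confidence" (0 to 1); they miss things now and then, are a little off and sometimes report something else, mostly with a low value. They report only what shows in the picture. A call takes as long as a camera call.
- env.trace(camera, thing): "pixels" (384x512 bool, what is visible of it) and "uv" ([column, row] in pixels, amid what is visible of it).
- env.pinpoint(camera, thing): "uv" ([column, row] in pixels: a listed point, or the origin of a listed thing).
The state is a dict: "time_s": time; "qpos": joint angles; "qvel": joint speeds; "effort": joint torques, N m; "ee_pos": TCP position; "ee_rot": TCP orientation; "force": force on the tool from outside, world axes, zero at the start; "torque": the same for the moment, N m; "gripper_width": finger opening in mm.
Only numpy, scipy, OpenCV 4.12 (cv2) and the standard library are available. Lean on these libraries where they do the work, as an engineer would, in place of code of your own. Each camera call takes 0.05 s, during which the arm holds its last target. There are 200 camera calls.

## Working session

There is one attempt and no reset: what is moved stays moved. The work goes in short steps, Python scripts to look and compute and a shell command to move; the robot and the scene stay as the last step left them, time stands still between calls to the robot, and variables do not carry over. Pictures are saved under pics/ and viewed, about 8 in all and at most 12, crops included, and the job is handed in when it is done.

```bash
mkdir -p pics; ls; cat > h.py <<'E'
import numpy as np, cv2
from workcell import env
from scipy.spatial.transform import Rotation as R
def ray(f,uv):
    K=np.array(f["intrinsics"]);E=np.array(f["extrinsics"])
    d=E[:3,:3]@np.linalg.solve(K,[uv[0],uv[1],1.]);return E[:3,3],d/np.linalg.norm(d)
def atz(f,uv,z):
    o,d=ray(f,uv);return o+d*(z-o[2])/d[2]
def tri(a,b):
    A=np.zeros((3,3));y=np.zeros(3)
    for o,d in (a,b):
        P=np.eye(3)-np.outer(d,d);A+=P;y+=P@o
    p=np.linalg.solve(A,y);return p,max(np.linalg.norm((np.eye(3)-np.outer(d,d))@(p-o)) for o,d in (a,b))
def look(names):
    F={c:env.grab_frame(c) for c in("side","top")};out={}
    for n in names:
        D={c:env.pinpoint(c,n) for c in F}
        s=n
        for c in F: s+=f" {c}:"+" ".join(f"({d['uv'][0]:.0f},{d['uv'][1]:.0f};{d['confidence']:.2f})" for d in D[c][:2])
        if D["side"] and D["top"]:
            p,e=tri(*[ray(F[c],D[c][0]["uv"]) for c in F]);s+=f" P={p.round(1)} e={e:.1f}";out[n]=p
        print(s)
    return F,out
def save(F,name):
    cv2.imwrite("pics/"+name,F[...,::-1])
E
python3 - <<'E'
from h import *
s=env.state();print({k:s[k] for k in("time_s","ee_pos","ee_rot","gripper_width","force")})
F,o=look("vac_unit chamber_floor chamber_rim carousel lid lid_handle pump_stem pump_grip vent_stem vent_grip felt_pen screwdriver tape_roll pump_tube silencer".split())
for c in F:
    save(F[c]["frame"],c+"0.png");print(c,np.array(F[c]["extrinsics"]).round(2).tolist(),np.array(F[c]["intrinsics"]).round(1).tolist())
cv2.imwrite("pics/both.png",cv2.resize(np.vstack([F["top"]["frame"],F["side"]["frame"]])[...,::-1],None,fx=.78,fy=.78))
E
```

```text
pics
{'time_s': 0.0, 'ee_pos': array([254.57242047, 515.38750616, 403.91832744]), 'ee_rot': array([-1.79898957e+02, -1.54672593e-03,  1.53711961e+02]), 'gripper_width': 90.88282990217421, 'force': array([-0.03995126, -0.23062093,  0.29745003])}
vac_unit side:(266,220;0.72) (266,230;0.67) top:(273,178;0.87) P=[562.7 -56.1  40.8] e=2.8
chamber_floor side:(268,220;0.84) top:(268,176;0.89) P=[568.7 -39.8  32.3] e=2.9
chamber_rim side:(262,200;0.73) top:(268,170;0.80) (382,207;0.75) P=[562.  -42.   97.4] e=8.1
carousel side:(226,187;0.98) top:(133,224;0.94) P=[438.6 382.3  -4.5] e=6.8
lid side:(227,303;0.63) top:(380,209;0.84) (160,160;0.61) P=[ 456.8 -387.6   -3.3] e=3.0
lid_handle side:(226,281;0.57) top:(380,210;0.97) P=[ 452.6 -372.8   41.8] e=0.9
pump_stem side:(268,191;0.74) (267,233;0.49) top:(221,165;0.79) (344,186;0.58) P=[587.9  97.9  77. ] e=5.4
pump_grip side:(245,186;0.65) top:(219,190;0.59) P=[513.6 101.9  93.9] e=2.0
vent_stem side:(267,220;0.64) top:(313,177;0.98) P=[ 553.5 -173.1   92.4] e=4.2
vent_grip side:(256,233;0.43) top:(341,186;0.48) P=[ 522.7 -252.8   93. ] e=3.0
felt_pen side: top:(193,238;0.55) (334,183;0.45)
screwdriver side: top:(324,235;0.48)
tape_roll side:(279,192;0.44) (264,201;0.25) top:(161,160;0.57) (324,232;0.52) P=[ 6.389e+02  2.955e+02 -1.000e-01] e=3.7
pump_tube side:(272,192;0.75) (264,221;0.50) top:(208,166;0.84) P=[600.1 140.2  55.4] e=2.1
silencer side:(261,246;0.80) (275,196;0.49) top:(335,180;0.82) (340,189;0.27) P=[ 540.4 -242.7   54.5] e=3.8
side [[1.0, -0.03, 0.04, 475.64], [-0.04, -0.34, 0.94, -1096.98], [-0.01, -0.94, -0.34, 495.91], [0.0, 0.0, 0.0, 1.0]] [[395.1, 0.0, 248.9], [0.0, 395.1, 194.4], [0.0, 0.0, 1.0]]
top [[-0.02, -0.98, 0.18, 300.72], [-1.0, 0.02, 0.01, -26.91], [-0.01, -0.17, -0.98, 1325.33], [0.0, 0.0, 0.0, 1.0]] [[429.9, 0.0, 260.8], [0.0, 429.9, 187.7], [0.0, 0.0, 1.0]]
```

View pics/both.png

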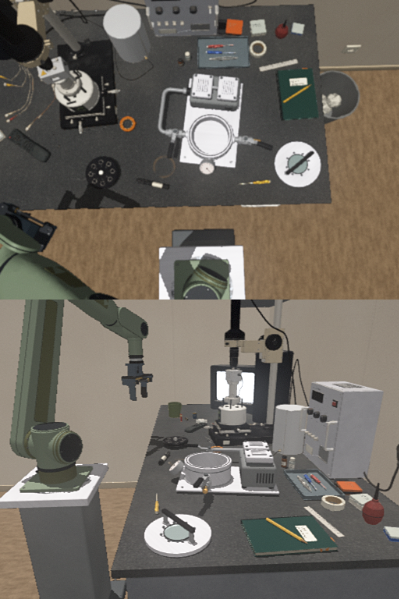

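The top view shows the carousel at about (130,222), the chamber at about (268,172) and the lid at about (380,209). The pen lies near (195,236) and the screwdriver near (327,234). The side view shows the chamber at about (265,210) and the lid at about (227,303). I'll zoom in on both.

```bash
python3 - <<'E'
import cv2,numpy as np
a=cv2.imread("pics/top0.png")[130:270,90:430];b=cv2.imread("pics/side0.png")[160:330,170:340]
cv2.imwrite("pics/topc.png",cv2.resize(a,(782,322),interpolation=2));cv2.imwrite("pics/sidec.png",cv2.resize(b,(595,595),interpolation=2))
E
```

```text
(no output)
```

View pics/topc.png

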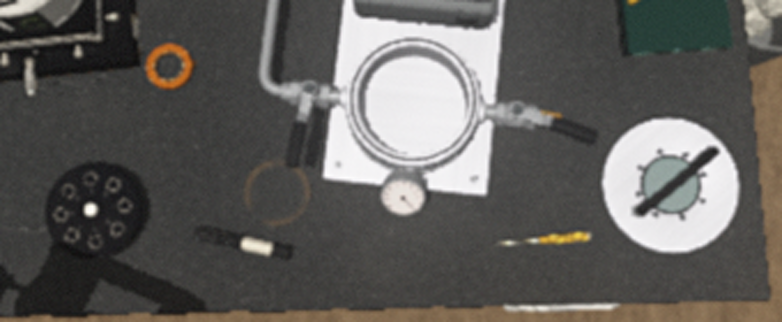

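View pics/sidec.png

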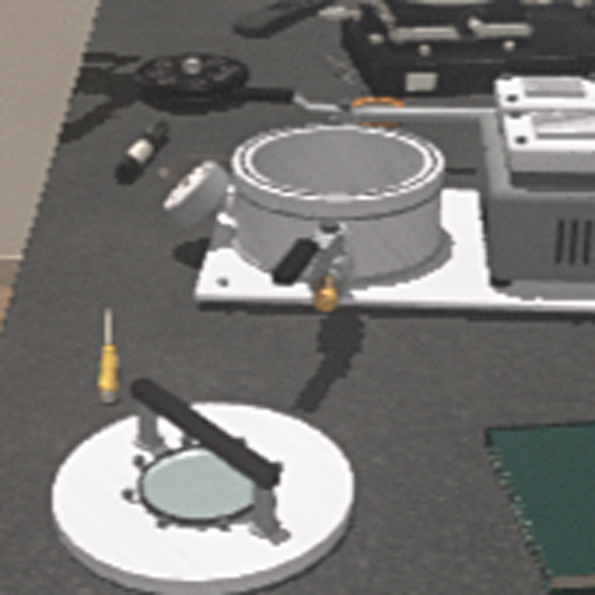

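The zoomed top crop, converted to full-image pixels, puts the carousel knob at (130,221), the rim at about (270,175) and the lid disc at about (382,210), with its bar running lower-left to upper-right. The vent valve on the right points outwards, so it is open. The pump lever on the left points at the operator, so it is shut. Next I'll fit the unit pose and the object centres.

```bash
cat >> h.py <<'E'
def proj(f,P):
    K=np.array(f["intrinsics"]);E=np.array(f["extrinsics"]);q=K@(E[:3,:3].T@(np.asarray(P)-E[:3,3]));return q[:2]/q[2]
def circ(f,mask,r,z,it=0):
    # centre of disc of radius r at height z from its mask's hull
    c=max(cv2.findContours(mask.astype(np.uint8),0,1)[0],key=cv2.contourArea)[:,0]
    h=cv2.convexHull(c)[:,0].astype(float)
    P=np.array([atz(f,p,z) for p in h]);
    A=np.c_[2*P[:,:2],np.ones(len(P))];s=np.linalg.lstsq(A,(P[:,:2]**2).sum(1),rcond=None)[0]
    return s[:2],np.sqrt(s[2]+s[0]**2+s[1]**2)
E
python3 - <<'E'
from h import *
from scipy.optimize import least_squares
F={c:env.grab_frame(c) for c in("side","top")}
L={"chamber_floor":(0,0,24),"chamber_rim":(0,0,84),"pump_stem":(0,135,90),"vent_stem":(0,-135,90),"pump_tube":(0,197,52),"silencer":(0,-196,52),"pump_grip":(-75,135,90),"vent_grip":(0,-210,90),"vac_unit":(0,0,0)}
obs=[]
for c in F:
  for n in L:
    for d in env.pinpoint(c,n)[:1]:
      if d["confidence"]>.4: obs.append((c,n,np.array(d["uv"])))
def T(x,p): 
    c,s=np.cos(x[2]),np.sin(x[2]);return np.array([x[0]+c*p[0]-s*p[1],x[1]+s*p[0]+c*p[1],p[2]])
def res(x): return np.concatenate([proj(F[c],T(x,L[n]))-u for c,n,u in obs])
r=least_squares(res,[565,-42,-.15],loss="soft_l1",f_scale=2)
print("unit",r.x[:2],np.degrees(r.x[2]))
q=res(r.x).reshape(-1,2)
for (c,n,u),e in zip(obs,q): print(c,n,e.round(1))
for n,r_,z in(("carousel",62,28),("lid",90,12),("chamber_rim",86,84)):
  for c in F:
    d=env.trace(c,n)
    if d: 
      m=d[0]["pixels"];print(n,c,d[0]["confidence"],circ(F[c],m,r_,z),m.sum())
f=F["top"];g=f["frame"].astype(int)
# knob: bright blob near (130,221)
w=(g[212:232,120:141].min(2)>150);v,u=np.nonzero(w);print("knob px",u.mean()+120,v.mean()+212,w.sum(),atz(f,(u.mean()+120,v.mean()+212),38))
for c in F:
  d=env.trace(c,"lid_handle")
  if d: m=d[0]["pixels"];print("handle mask",c,m.sum(),d[0]["uv"])
for a in((368,222),(400.5,196)): print(atz(f,a,54))
E
```

```text
unit [566.23577934 -43.56824696] -9.867908856983922
side chamber_floor [0.2 1.8]
side chamber_rim [ 1.2 -0. ]
side pump_stem [ 2.8 -3.9]
side vent_stem [-4.4  3.3]
side pump_tube [-2.1  0.8]
side silencer [-0.8 -0.4]
side pump_grip [0.3 2.8]
side vent_grip [ 5.2 -1. ]
side vac_unit [-1.2 -0.2]
top chamber_floor [-0.1 -0. ]
top chamber_rim [ 1.9 -0.1]
top pump_stem [ 1.  -1.1]
top vent_stem [-0.2  3.6]
top pump_tube [-1.8 -0.9]
top pump_grip [-3.   0.8]
top vent_grip [ 1.1 -6.1]
top vac_unit [-0.8  1.7]
carousel side 0.83 (array([438.27321196, 336.52393473]), np.float64(82.82370603259417)) 410
carousel top 0.59 (array([439.16457525, 379.42602013]), np.float64(63.761574083694406)) 1393
lid side 0.97 (array([ 450.65405445, -383.99988788]), np.float64(99.93568457094769)) 3922
lid top 0.82 (array([ 456.3598365 , -384.36989936]), np.float64(90.05732554005954)) 2711
chamber_rim side 0.91 (array([642.21022516, -78.32286908]), np.float64(254.43290853818644)) 7071
chamber_rim top 0.91 (array([611.15165911, -55.82712511]), np.float64(214.20135877353331)) 9623
knob px 128.95454545454547 220.72727272727272 22 [438.38218757 380.55743595  38.        ]
handle mask side 3990 [226.4, 297.8]
handle mask top 2693 [379.9, 211.1]
[ 416.33528716 -332.93278228   54.        ]
[ 491.65961173 -434.73056509   54.        ]
```

```bash
cat >> h.py <<'E'
def go(x,y,z=None,yaw=None):
    s=env.state();p=np.array(s["ee_pos"]);r=R.from_euler("xyz",s["ee_rot"],degrees=True)
    z=p[2] if z is None else z
    d=r.inv().apply(np.array([x,y,z])-p)
    t=0 if yaw is None else -(((yaw-s["ee_rot"][2]+90)%180)-90)
    print("at",p.round(1),s["ee_rot"].round(1),"w",round(s["gripper_width"],1),"F",s["force"].round(1),"t",round(s["time_s"],2),"q6",round(s["qpos"][5]),"| travel mm",d.round(1),"norm",np.linalg.norm(d).round(),"twist rad",round(np.radians(t),3))
E
A='{"gripper":100,"travel":[-0.0281,-0.005,0.0166],"twist":0}'
python3 -m handwheel '[{"gripper":100,"travel":[-0.0281,-0.005,0.0166],"twist":0},{"gripper":100,"travel":[-0.0281,-0.005,0.0166],"twist":0},{"gripper":100,"travel":[-0.0281,-0.005,0.0166],"twist":0},{"gripper":100,"travel":[-0.0281,-0.005,0.0166],"twist":0}]' 20
python3 -m handwheel '[{"gripper":100,"travel":[-0.0281,-0.005,0.0166],"twist":0},{"gripper":100,"travel":[-0.0281,-0.005,0.0166],"twist":0},{"gripper":100,"travel":[-0.0281,-0.005,0.0166],"twist":0},{"gripper":100,"travel":[-0.0281,-0.005,0.0166],"twist":0},{"gripper":100,"travel":[0,0,0],"twist":0}]'
python3 - <<'E'
from h import *
go(438.5,380,220)
F,o=look(["carousel"])
a=F["top"]["frame"][175:275,80:180];b=F["side"]["frame"][110:210,170:270]
cv2.imwrite("pics/c1.png",cv2.resize(np.hstack([a,b])[...,::-1],None,fx=4,fy=4))
for c in F: print(c,[proj(F[c],(438.5,380,z)).round(1) for z in(38,80)])
E
```

```text
time_s: 3.33
ee_pos: [347.3, 447.1, 337.9]
ee_rot: [180.0, 0.0, 153.8]
force: [-1.0, 0.1, -0.3]
gripper_width: 91.3
time_s: 3.75
ee_pos: [441.0, 377.1, 268.8]
ee_rot: [-179.7, -0.0, 153.5]
force: [0.3, -0.2, -0.4]
gripper_width: 91.3
at [441.  377.1 268.8] [-179.7   -0.   153.5] w 91.3 F [ 0.3 -0.2 -0.4] t 3.75 q6 -24 | travel mm [ 3.5  1.8 48.8] norm 49.0 twist rad 0.0
carousel side:(226,190;0.90) (257,232;0.39) top:(267,175;0.24) P=[498.1 -40.5 141.9] e=47.1
side [array([224.3, 177. ]), array([223.9, 166.6])]
top [array([129.1, 220.7]), array([124.6, 219.3])]
```

View pics/c1.png

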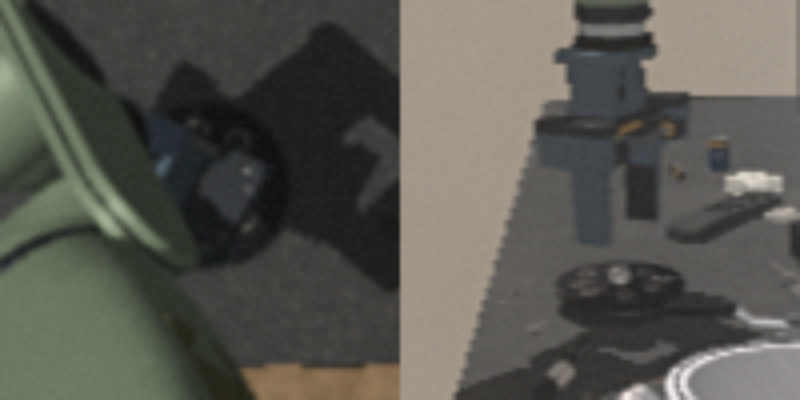

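The side view shows the knob at (225,178), which matches the predicted (224,177). I'll descend and grip.

```bash

python3 -m handwheel '[{"gripper":60,"travel":[0.003,0.0018,0.020],"twist":0},{"gripper":60,"travel":[0,0,0.016],"twist":0},{"gripper":60,"travel":[0,0,0.0115],"twist":0},{"gripper":60,"travel":[0,0,0],"twist":0},{"gripper":60,"travel":[0,0,0],"twist":0}]' 30
python3 -m handwheel '[{"gripper":0,"travel":[0,0,0],"twist":0},{"gripper":0,"travel":[0,0,0],"twist":0},{"gripper":0,"travel":[0,0,0],"twist":0},{"gripper":0,"travel":[0,0,0],"twist":0},{"gripper":0,"travel":[0,0,0],"twist":0}]' 30
python3 -m handwheel '[{"gripper":0,"travel":[0,0,0],"twist":0},{"gripper":0,"travel":[0,0,0],"twist":0},{"gripper":0,"travel":[0,0,0],"twist":0},{"gripper":0,"travel":[0,0,0],"twist":0},{"gripper":0,"travel":[0,0,0],"twist":0}]' 30
```

```text
time_s: 4.37
ee_pos: [435.9, 384.0, 225.1]
ee_rot: [180.0, 0.0, 153.8]
force: [0.6, 0.6, 0.3]
gripper_width: 60.8
time_s: 4.78
ee_pos: [436.7, 383.1, 224.9]
ee_rot: [180.0, 0.0, 153.7]
force: [-0.2, -0.2, 0.0]
gripper_width: 27.4
time_s: 5.2
ee_pos: [436.3, 382.4, 224.5]
ee_rot: [-179.9, -0.0, 153.7]
force: [-2.5, -5.9, 4.2]
gripper_width: 14.2
```

```bash

python3 -m handwheel '[{"gripper":45,"travel":[0,0,0],"twist":0},{"gripper":45,"travel":[0,0,0],"twist":0},{"gripper":45,"travel":[0,0,0],"twist":0},{"gripper":45,"travel":[-0.003,-0.001,0.0025],"twist":0},{"gripper":45,"travel":[0,0,0.002],"twist":0}]' 30
python3 -m handwheel '[{"gripper":0,"travel":[0,0,0],"twist":0},{"gripper":0,"travel":[0,0,0],"twist":0},{"gripper":0,"travel":[0,0,0],"twist":0},{"gripper":0,"travel":[0,0,0],"twist":0},{"gripper":0,"travel":[0,0,0],"twist":0}]' 30
python3 -m handwheel '[{"gripper":0,"travel":[0,0,0],"twist":0},{"gripper":0,"travel":[0,0,0],"twist":0},{"gripper":0,"travel":[0,0,0],"twist":0},{"gripper":0,"travel":[0,0,0],"twist":0},{"gripper":0,"travel":[0,0,0],"twist":0}]' 30
```

```text
time_s: 5.62
ee_pos: [439.3, 381.0, 219.8]
ee_rot: [179.9, 0.0, 153.7]
force: [-0.4, -0.7, -0.9]
gripper_width: 40.9
time_s: 6.03
ee_pos: [438.8, 380.8, 219.9]
ee_rot: [-180.0, -0.0, 153.7]
force: [-0.2, -0.7, -0.7]
gripper_width: 15.6
time_s: 6.45
ee_pos: [438.8, 380.8, 220.0]
ee_rot: [-180.0, -0.0, 153.7]
force: [-1.1, -1.0, 0.2]
gripper_width: 15.9
```

```bash

python3 -m handwheel '[{"gripper":0,"travel":[0,0,-0.008],"twist":0},{"gripper":0,"travel":[0,0,-0.012],"twist":0},{"gripper":0,"travel":[0,0,-0.02],"twist":0},{"gripper":0,"travel":[0,0,-0.02],"twist":0},{"gripper":0,"travel":[0,0,-0.02],"twist":0}]' 35
python3 -m handwheel '[{"gripper":0,"travel":[0,0,-0.02],"twist":0},{"gripper":0,"travel":[0,0,-0.02],"twist":0},{"gripper":0,"travel":[0,0,-0.01],"twist":0},{"gripper":0,"travel":[0,0,0],"twist":0}]'
python3 - <<'E'
from h import *
go(566,-43.5,350)
F,o=look(["carousel"])
b=F["side"]["frame"][60:210,170:320]
cv2.imwrite("pics/c2.png",cv2.resize(b[...,::-1],None,fx=3,fy=3))
E
```

```text
time_s: 6.87
ee_pos: [438.4, 380.6, 299.9]
ee_rot: [-179.9, -0.1, 153.7]
force: [1.0, 0.9, -6.8]
gripper_width: 15.8
time_s: 7.2
ee_pos: [439.1, 381.1, 352.1]
ee_rot: [179.8, 0.1, 153.7]
force: [0.7, 0.4, -6.7]
gripper_width: 15.9
at [439.1 381.1 352.1] [1.798e+02 1.000e-01 1.537e+02] w 15.9 F [ 0.7  0.4 -6.7] t 7.2 q6 -24 | travel mm [-301.8 -324.5    1.2] norm 443.0 twist rad 0.0
carousel side:(224,155;0.69) top:(118,218;0.67) (205,167;0.46) P=[438.8 383.5 125.9] e=2.2
```

View pics/c2.png

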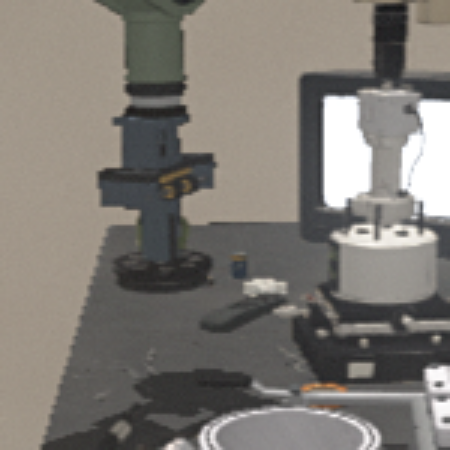

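The carousel hangs level in the fingers and the chamber is clear. I'll carry it over the chamber.

```bash

python3 -m handwheel '[{"gripper":0,"travel":[-0.0102,-0.011,0],"twist":0},{"gripper":0,"travel":[-0.0204,-0.022,0],"twist":0},{"gripper":0,"travel":[-0.0245,-0.0264,0],"twist":0},{"gripper":0,"travel":[-0.0245,-0.0264,0],"twist":0},{"gripper":0,"travel":[-0.0245,-0.0264,0],"twist":0}]'
python3 -m handwheel '[{"gripper":0,"travel":[-0.0245,-0.0264,0],"twist":0},{"gripper":0,"travel":[-0.0245,-0.0264,0],"twist":0},{"gripper":0,"travel":[-0.0245,-0.0264,0],"twist":0},{"gripper":0,"travel":[-0.0245,-0.0264,0],"twist":0},{"gripper":0,"travel":[-0.0245,-0.0264,0],"twist":0}]'
python3 -m handwheel '[{"gripper":0,"travel":[-0.0245,-0.0264,0],"twist":0},{"gripper":0,"travel":[-0.0245,-0.0264,0],"twist":0},{"gripper":0,"travel":[-0.0204,-0.022,0],"twist":0},{"gripper":0,"travel":[-0.0054,-0.0059,0],"twist":0},{"gripper":0,"travel":[0,0,0],"twist":0}]'
python3 - <<'E'
from h import *
go(566,-43.5,350)
F,o=look(["carousel","chamber_rim","chamber_floor"])
a=F["top"]["frame"][130:230,220:320];b=F["side"]["frame"][130:260,200:330]
cv2.imwrite("pics/c3.png",np.hstack([cv2.resize(x[...,::-1],(400,400),interpolation=2) for x in(a,b)]))
E
```

```text
time_s: 7.82
ee_pos: [482.4, 232.2, 348.7]
ee_rot: [-179.9, -0.1, 153.8]
force: [0.7, -0.3, -6.4]
gripper_width: 16.0
time_s: 8.23
ee_pos: [533.6, 59.2, 348.9]
ee_rot: [-179.9, -0.1, 153.7]
force: [0.6, -0.9, -6.0]
gripper_width: 15.8
time_s: 8.65
ee_pos: [565.4, -46.8, 348.7]
ee_rot: [-179.9, -0.1, 153.5]
force: [-0.1, 0.2, -6.1]
gripper_width: 15.8
at [565.4 -46.8 348.7] [-1.799e+02 -1.000e-01  1.535e+02] w 15.8 F [-0.1  0.2 -6.1] t 8.65 q6 -69 | travel mm [ 0.9  3.2 -1.3] norm 4.0 twist rad 0.0
carousel side:(268,190;0.62) top:(266,171;0.70) P=[567.  -36.5 123.6] e=4.5
chamber_rim side:(266,203;0.92) top:
chamber_floor side:(267,223;0.78) top:
```

View pics/c3.png

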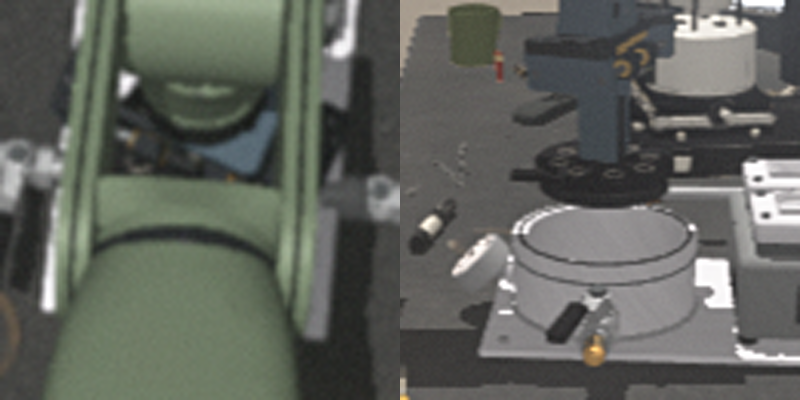

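```bash
python3 - <<'E'
from h import *
F={c:env.grab_frame(c) for c in("side","top")};f=F["top"]
print([proj(F[c],(566,-43.5,z)).round(1) for c in F for z in(24,84)])
g=cv2.cvtColor(cv2.imread("pics/top0.png"),6)[120:230,210:330];g=cv2.resize(g,None,fx=4,fy=4,interpolation=2)
c=cv2.HoughCircles(cv2.medianBlur(g,5),cv2.HOUGH_GRADIENT,1,1,param1=120,param2=40,minRadius=80,maxRadius=130)
for q in c[0][:12]:
    uv=(q[0]/4+210,q[1]/4+120);print(np.round(uv,1),q[2]/4,atz(f,uv,84).round(1))
E
```

```text
[array([266. , 223.5]), array([266.1, 204.4]), array([268.7, 176.7]), array([268.8, 172.7])]
[270.4 173.4] 26.575 [563.8 -48.   84. ]
[268.6 173.1] 26.575 [564.7 -42.9  84. ]
[269.1 173.1] 25.375 [564.6 -44.3  84. ]
[269.6 172.4] 26.2 [566.8 -45.9  84. ]
[270.1 173.1] 26.85 [564.5 -47.3  84. ]
[269.4 173.9] 27.6 [562.3 -45.   84. ]
[269.6 173.4] 27.2 [563.8 -45.8  84. ]
[269.6 174.1] 26.2 [561.6 -45.7  84. ]
[269.4 172.9] 25.725 [565.4 -45.1  84. ]
[270.4 172.9] 24.925 [565.3 -48.1  84. ]
[269.4 174.4] 24.325 [560.8 -45.   84. ]
[270.6 174.4] 27.325 [560.7 -48.7  84. ]
```

```bash

python3 -m handwheel '[{"gripper":0,"travel":[0.001,0.001,0.01],"twist":0},{"gripper":0,"travel":[0,0,0.015],"twist":0},{"gripper":0,"travel":[0,0,0.02],"twist":0},{"gripper":0,"travel":[0,0,0.015],"twist":0},{"gripper":0,"travel":[0,0,0],"twist":0}]'
python3 -m handwheel '[{"gripper":0,"travel":[0,0,0.012],"twist":0},{"gripper":0,"travel":[0,0,0.012],"twist":0},{"gripper":0,"travel":[0,0,0.010],"twist":0},{"gripper":0,"travel":[0,0,0.004],"twist":0},{"gripper":0,"travel":[0,0,0],"twist":0}]'
```

```text
time_s: 9.57
ee_pos: [563.3, -42.2, 286.1]
ee_rot: [-179.8, -0.4, 153.7]
force: [-2.3, 0.2, -7.6]
gripper_width: 15.6
time_s: 9.98
ee_pos: [564.5, -42.5, 251.1]
ee_rot: [-180.0, -0.1, 153.7]
force: [0.1, 0.2, -6.8]
gripper_width: 16.2
```

```bash

python3 -m handwheel '[{"gripper":0,"travel":[-0.0012,-0.0015,0.003],"twist":0},{"gripper":0,"travel":[0,0,0.0015],"twist":0},{"gripper":0,"travel":[0,0,0],"twist":0},{"gripper":0,"travel":[0,0,0],"twist":0}]'
python3 -m handwheel '[{"gripper":0,"travel":[0,0,0.0015],"twist":0},{"gripper":0,"travel":[0,0,0.001],"twist":0},{"gripper":0,"travel":[0,0,0],"twist":0},{"gripper":0,"travel":[0,0,0],"twist":0}]'
```

```text
time_s: 10.32
ee_pos: [565.2, -44.5, 247.8]
ee_rot: [180.0, 0.0, 153.7]
force: [0.7, -0.6, -6.4]
gripper_width: 15.6
time_s: 10.65
ee_pos: [565.1, -44.5, 244.9]
ee_rot: [180.0, -0.0, 153.7]
force: [0.1, -0.0, -7.2]
gripper_width: 15.5
```

```bash

python3 -m handwheel '[{"gripper":0,"travel":[0,0,0.0012],"twist":0},{"gripper":0,"travel":[0,0,0],"twist":0},{"gripper":0,"travel":[0,0,0],"twist":0}]'
python3 -m handwheel '[{"gripper":0,"travel":[0,0,0.0012],"twist":0},{"gripper":0,"travel":[0,0,0],"twist":0},{"gripper":0,"travel":[0,0,0],"twist":0}]'
```

```text
time_s: 10.9
ee_pos: [565.3, -44.5, 244.0]
ee_rot: [180.0, 0.0, 153.7]
force: [0.5, 0.2, -4.4]
gripper_width: 15.6
time_s: 11.15
ee_pos: [565.2, -44.5, 243.9]
ee_rot: [180.0, 0.1, 153.7]
force: [-3.5, 1.0, 6.6]
gripper_width: 15.6
```

The force turned from −7 to +6 N, so the carousel has touched the floor. I'll release it and retreat upwards.

```bash

python3 -m handwheel '[{"gripper":45,"travel":[0,0,-0.0012],"twist":0},{"gripper":45,"travel":[0,0,0],"twist":0},{"gripper":45,"travel":[0,0,0],"twist":0},{"gripper":45,"travel":[0,0,0],"twist":0},{"gripper":45,"travel":[0,0,0],"twist":0}]'
python3 -m handwheel '[{"gripper":45,"travel":[0,0,-0.01],"twist":0},{"gripper":45,"travel":[0,0,-0.02],"twist":0},{"gripper":45,"travel":[0,0,-0.03],"twist":0},{"gripper":45,"travel":[0,0,-0.03],"twist":0},{"gripper":45,"travel":[0,0,-0.03],"twist":0}]'
python3 - <<'E'
from h import *
go(454.5,-384,310,126.4)
F,o=look(["carousel","lid_handle"])
E
```

```text
time_s: 11.57
ee_pos: [565.3, -44.5, 243.7]
ee_rot: [180.0, 0.0, 153.7]
force: [-0.1, 0.8, 0.2]
gripper_width: 40.8
time_s: 11.98
ee_pos: [565.0, -44.4, 365.6]
ee_rot: [180.0, 0.0, 153.7]
force: [0.0, -0.1, -0.5]
gripper_width: 41.2
at [565.  -44.4 365.6] [180.    0.  153.7] w 41.2 F [ 0.  -0.1 -0.5] t 11.98 q6 -69 | travel mm [ -51.3 -353.4   55.6] norm 361.0 twist rad 0.477
carousel side:(268,225;0.45) top:(266,179;0.46) P=[566.6 -35.5  13.1] e=5.8
lid_handle side:(227,283;0.91) (267,220;0.41) top:(386,209;0.78) P=[ 455.9 -389.7   46.9] e=0.1
```

```bash

python3 -m handwheel '[{"gripper":70,"travel":[-0.0051,-0.0353,0],"twist":0},{"gripper":70,"travel":[-0.0051,-0.0353,0],"twist":0},{"gripper":70,"travel":[-0.0051,-0.0353,0],"twist":0},{"gripper":70,"travel":[-0.0051,-0.0353,0],"twist":0},{"gripper":70,"travel":[-0.0051,-0.0353,0],"twist":0}]'
python3 -m handwheel '[{"gripper":70,"travel":[-0.0051,-0.0353,0],"twist":0},{"gripper":70,"travel":[-0.0051,-0.0353,0],"twist":0},{"gripper":70,"travel":[-0.0051,-0.0353,0],"twist":0},{"gripper":70,"travel":[-0.0051,-0.0353,0],"twist":0},{"gripper":70,"travel":[-0.0051,-0.0353,0],"twist":0}]'
python3 -m handwheel '[{"gripper":70,"travel":[0,0,0.018],"twist":0.119},{"gripper":70,"travel":[0,0,0.018],"twist":0.119},{"gripper":70,"travel":[0,0,0.018],"twist":0.119},{"gripper":70,"travel":[0,0,0],"twist":0.119},{"gripper":70,"travel":[0,0,0],"twist":0}]'
python3 - <<'E'
from h import *
go(454.5,-384,220,126.4)
F,o=look(["lid_handle","lid"])
a=F["top"]["frame"][160:260,320:420];b=F["side"]["frame"][210:340,160:290]
cv2.imwrite("pics/c4.png",np.hstack([cv2.resize(x[...,::-1],(400,400),interpolation=2) for x in(a,b)]))
for c in F: print(c,[proj(F[c],(454.5,-384,z)).round(1) for z in(48,54)])
E
```

```text
time_s: 12.7
ee_pos: [508.9, -215.2, 362.2]
ee_rot: [-180.0, -0.2, 153.7]
force: [-0.2, -0.0, 0.9]
gripper_width: 63.7
time_s: 13.12
ee_pos: [453.5, -385.0, 362.0]
ee_rot: [179.9, -0.2, 153.7]
force: [0.6, -0.4, -0.3]
gripper_width: 64.1
time_s: 13.53
ee_pos: [453.9, -383.3, 306.7]
ee_rot: [-179.9, -0.4, 126.3]
force: [-0.2, -0.5, 0.5]
gripper_width: 64.2
at [ 453.9 -383.3  306.7] [-179.9   -0.4  126.3] w 64.2 F [-0.2 -0.5  0.5] t 13.53 q6 -78 | travel mm [-1.5  0.1 86.7] norm 87.0 twist rad -0.002
lid_handle side:(227,281;0.91) (262,202;0.40) top:(385,208;0.60) P=[ 456.3 -386.3   49.7] e=0.4
lid side:(228,304;0.82) (265,224;0.25) top:(381,208;0.82) P=[ 460.6 -391.    -3.1] e=3.8
side [array([226.4, 281.3]), array([226.3, 278.8])]
top [array([383.8, 209. ]), array([384.4, 208.8])]
```

View pics/c4.png

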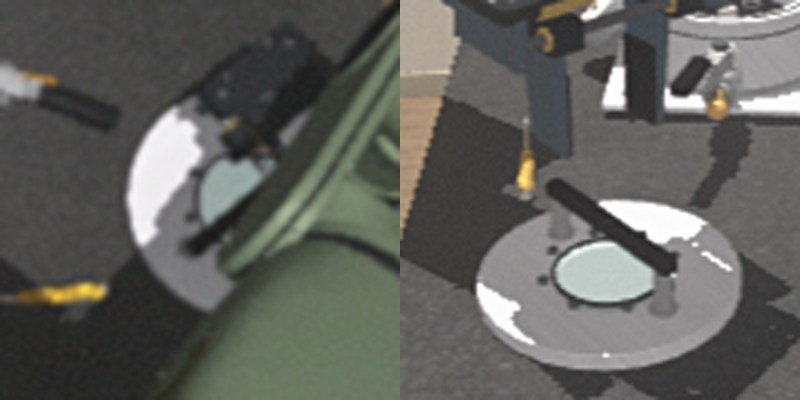

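The handle triangulates to (456,−386,49), and the jaws straddle the bar squarely. I'll lower, grip and lift.

```bash

python3 -m handwheel '[{"gripper":70,"travel":[-0.0022,0,0.02],"twist":0},{"gripper":70,"travel":[0,0,0.022],"twist":0},{"gripper":70,"travel":[0,0,0.022],"twist":0},{"gripper":70,"travel":[0,0,0.018],"twist":0},{"gripper":70,"travel":[0,0,0.004],"twist":0}]' 45
python3 -m handwheel '[{"gripper":0,"travel":[0,0,0],"twist":0},{"gripper":0,"travel":[0,0,0],"twist":0},{"gripper":0,"travel":[0,0,0],"twist":0},{"gripper":0,"travel":[0,0,0],"twist":0},{"gripper":0,"travel":[0,0,0],"twist":0}]' 45
python3 -m handwheel '[{"gripper":0,"travel":[0,0,0],"twist":0},{"gripper":0,"travel":[0,0,0],"twist":0},{"gripper":0,"travel":[0,0,0],"twist":0},{"gripper":0,"travel":[0,0,0],"twist":0},{"gripper":0,"travel":[0,0,0],"twist":0}]' 45
```

```text
time_s: 14.25
ee_pos: [455.1, -384.6, 221.1]
ee_rot: [-179.9, -0.3, 126.5]
force: [-0.4, -0.8, 0.1]
gripper_width: 64.0
time_s: 14.67
ee_pos: [456.1, -385.5, 224.9]
ee_rot: [180.0, 0.1, 126.4]
force: [0.5, -0.7, -0.1]
gripper_width: 33.5
time_s: 15.08
ee_pos: [455.8, -385.4, 224.0]
ee_rot: [-180.0, 0.0, 126.5]
force: [-0.8, -0.1, 4.0]
gripper_width: 13.2
```

```bash

python3 -m handwheel '[{"gripper":0,"travel":[0,0,-0.006],"twist":0},{"gripper":0,"travel":[0,0,-0.012],"twist":0},{"gripper":0,"travel":[0,0,-0.02],"twist":0},{"gripper":0,"travel":[0,0,-0.025],"twist":0},{"gripper":0,"travel":[0,0,-0.025],"twist":0}]'
python3 -m handwheel '[{"gripper":0,"travel":[0,0,-0.025],"twist":0},{"gripper":0,"travel":[0,0,-0.015],"twist":0},{"gripper":0,"travel":[0,0,-0.007],"twist":0},{"gripper":0,"travel":[0,0,0],"twist":0}]'
python3 - <<'E'
from h import *
go(565,-45,355)
F,o=look(["lid","lid_handle"])
for z in(135,147):
  d=env.trace("top","lid")
  if d: print(circ(F["top"],d[0]["pixels"],90,z))
b=F["side"]["frame"][140:320,160:340]
cv2.imwrite("pics/c5.png",cv2.resize(b[...,::-1],(400,400),interpolation=2))
E
```

```text
time_s: 15.5
ee_pos: [455.4, -384.8, 311.0]
ee_rot: [-180.0, -0.3, 126.4]
force: [-0.3, 0.6, -6.0]
gripper_width: 13.4
time_s: 15.83
ee_pos: [455.9, -385.3, 359.7]
ee_rot: [180.0, 0.1, 126.4]
force: [0.3, 0.1, -5.5]
gripper_width: 13.5
at [ 455.9 -385.3  359.7] [1.800e+02 1.000e-01 1.264e+02] w 13.5 F [ 0.3  0.1 -5.5] t 15.83 q6 -78 | travel mm [209.  289.9   4.5] norm 357.0 twist rad 0.0
lid side:(225,247;0.70) (275,193;0.42) top:(392,203;0.90) (339,186;0.34) P=[ 457.8 -384.9  129.4] e=3.3
lid_handle side:(224,222;0.66) top:(396,203;0.82) P=[ 454.5 -379.4  181.5] e=0.5
```

View pics/c5.png

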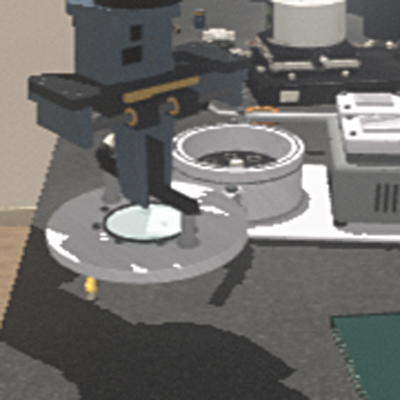

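The lid hangs level, and the carousel shows standing inside the chamber. I'll carry the lid over.

```bash

python3 -m handwheel '[{"gripper":0,"travel":[0.0088,0.0122,0],"twist":0},{"gripper":0,"travel":[0.0176,0.0244,0],"twist":0},{"gripper":0,"travel":[0.0211,0.0292,0],"twist":0},{"gripper":0,"travel":[0.0211,0.0292,0],"twist":0},{"gripper":0,"travel":[0.0211,0.0292,0],"twist":0}]'
python3 -m handwheel '[{"gripper":0,"travel":[0.0211,0.0292,0],"twist":0},{"gripper":0,"travel":[0.0211,0.0292,0],"twist":0},{"gripper":0,"travel":[0.0211,0.0292,0],"twist":0},{"gripper":0,"travel":[0.0211,0.0292,0],"twist":0},{"gripper":0,"travel":[0.0211,0.0292,0],"twist":0}]'
python3 -m handwheel '[{"gripper":0,"travel":[0.014,0.0195,0],"twist":0},{"gripper":0,"travel":[0,0,0.01],"twist":0},{"gripper":0,"travel":[0,0,0.01],"twist":0},{"gripper":0,"travel":[0,0,0],"twist":0},{"gripper":0,"travel":[0,0,0],"twist":0}]'
python3 - <<'E'
from h import *
go(565,-45,310)
F,o=look(["lid","lid_handle","chamber_rim"])
a=F["top"]["frame"][130:230,220:320];b=F["side"]["frame"][130:260,200:330]
cv2.imwrite("pics/c6.png",np.hstack([cv2.resize(x[...,::-1],(400,400),interpolation=2) for x in(a,b)]))
E
```

```text
time_s: 16.65
ee_pos: [502.6, -237.5, 358.6]
ee_rot: [180.0, -0.0, 126.4]
force: [0.6, -0.1, -5.8]
gripper_width: 13.8
time_s: 17.07
ee_pos: [557.3, -65.5, 358.7]
ee_rot: [180.0, -0.0, 126.4]
force: [0.2, -0.0, -4.8]
gripper_width: 13.5
time_s: 17.48
ee_pos: [564.0, -45.5, 337.6]
ee_rot: [-179.9, -0.1, 126.4]
force: [-1.2, -0.5, -4.9]
gripper_width: 13.6
at [564.  -45.5 337.6] [-1.799e+02 -1.000e-01  1.264e+02] w 13.6 F [-1.2 -0.5 -4.9] t 17.48 q6 -42 | travel mm [-0.3  1.2 27.6] norm 28.0 twist rad 0.0
lid side:(265,195;0.68) (267,225;0.50) top:(270,172;0.48) P=[562.1 -46.8 113.5] e=1.7
lid_handle side:(266,178;0.57) top:(267,167;0.65) (267,172;0.47) P=[565.6 -38.9 163.2] e=0.8
chamber_rim side:(266,202;0.72) (268,194;0.44) top:
```

View pics/c6.png

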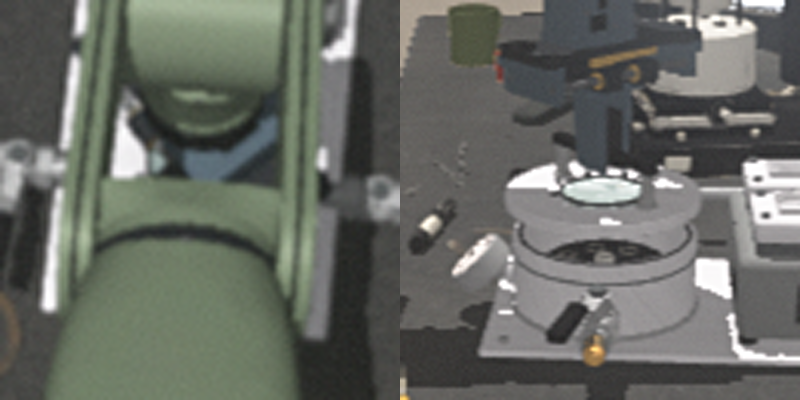

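In the side view the lid (506–703 px) and the rim (512–697) share a centre. I'll lower gently.

```bash

python3 -m handwheel '[{"gripper":0,"travel":[0,0.001,0.01],"twist":0},{"gripper":0,"travel":[0,0,0.010],"twist":0},{"gripper":0,"travel":[0,0,0.005],"twist":0},{"gripper":0,"travel":[0,0,0],"twist":0},{"gripper":0,"travel":[0,0,0],"twist":0}]'
python3 -m handwheel '[{"gripper":0,"travel":[0,0,0.0015],"twist":0},{"gripper":0,"travel":[0,0,0.001],"twist":0},{"gripper":0,"travel":[0,0,0],"twist":0}]'
python3 -m handwheel '[{"gripper":0,"travel":[0,0,0.0012],"twist":0},{"gripper":0,"travel":[0,0,0],"twist":0},{"gripper":0,"travel":[0,0,0],"twist":0}]'
```

```text
time_s: 18.3
ee_pos: [565.3, -44.3, 312.8]
ee_rot: [-179.9, -0.1, 126.4]
force: [-0.4, -0.6, -5.6]
gripper_width: 13.9
time_s: 18.55
ee_pos: [565.5, -44.3, 311.3]
ee_rot: [180.0, 0.0, 126.4]
force: [0.1, 0.3, -6.4]
gripper_width: 13.6
time_s: 18.8
ee_pos: [565.4, -44.3, 310.1]
ee_rot: [180.0, -0.0, 126.4]
force: [0.4, -0.4, -4.7]
gripper_width: 13.6
```

```bash

python3 -m handwheel '[{"gripper":0,"travel":[0,0,0.0012],"twist":0},{"gripper":0,"travel":[0,0,0],"twist":0},{"gripper":0,"travel":[0,0,0],"twist":0}]'
python3 -m handwheel '[{"gripper":0,"travel":[0,0,0.0008],"twist":0},{"gripper":0,"travel":[0,0,0],"twist":0},{"gripper":0,"travel":[0,0,0],"twist":0}]'
```

```text
time_s: 19.05
ee_pos: [565.4, -44.3, 308.8]
ee_rot: [-180.0, -0.0, 126.4]
force: [-0.1, -0.3, -5.8]
gripper_width: 13.5
time_s: 19.3
ee_pos: [565.5, -44.4, 308.1]
ee_rot: [180.0, 0.0, 126.4]
force: [-0.1, -0.7, -5.1]
gripper_width: 13.6
```

```bash

python3 -m handwheel '[{"gripper":0,"travel":[0,0,0.0008],"twist":0},{"gripper":0,"travel":[0,0,0],"twist":0},{"gripper":0,"travel":[0,0,0],"twist":0}]'
python3 -m handwheel '[{"gripper":0,"travel":[0,0,0.0008],"twist":0},{"gripper":0,"travel":[0,0,0],"twist":0},{"gripper":0,"travel":[0,0,0],"twist":0}]'
```

```text
time_s: 19.55
ee_pos: [565.4, -44.4, 308.0]
ee_rot: [180.0, 0.0, 126.4]
force: [-2.2, 0.3, 2.1]
gripper_width: 13.7
time_s: 19.8
ee_pos: [565.4, -44.4, 308.0]
ee_rot: [179.9, 0.0, 126.4]
force: [-3.3, 0.9, 6.4]
gripper_width: 13.4
```

```bash

python3 -m handwheel '[{"gripper":45,"travel":[0,0,-0.001],"twist":0},{"gripper":45,"travel":[0,0,0],"twist":0},{"gripper":45,"travel":[0,0,0],"twist":0},{"gripper":45,"travel":[0,0,0],"twist":0},{"gripper":45,"travel":[0,0,0],"twist":0}]'
python3 -m handwheel '[{"gripper":45,"travel":[0,0,-0.015],"twist":0},{"gripper":45,"travel":[0,0,-0.025],"twist":0},{"gripper":45,"travel":[0,0,-0.03],"twist":0},{"gripper":45,"travel":[0.02,0.004,0],"twist":0},{"gripper":45,"travel":[0.034,0.007,0],"twist":0}]'
python3 -m handwheel '[{"gripper":0,"travel":[0.034,0.007,0],"twist":0},{"gripper":0,"travel":[0.034,0.007,0],"twist":0},{"gripper":0,"travel":[0.034,0.007,0],"twist":0},{"gripper":0,"travel":[0.034,0.007,0],"twist":0},{"gripper":0,"travel":[0.034,0.007,0],"twist":0}]'
python3 - <<'E'
from h import *
go(565,-45,310)
F,o=look("lid lid_handle chamber_rim vent_stem vent_grip pump_stem pump_grip silencer pump_tube".split())
d=env.trace("top","lid")
if d: print(circ(F["top"],d[0]["pixels"],90,96),d[0]["pixels"].sum())
for n,z in(("vent_grip",95),):
  d=env.trace("top",n)
  if d:
    v,u=np.nonzero(d[0]["pixels"]);print(n,d[0]["confidence"],len(u),d[0]["uv"])
save(F["top"]["frame"],"top7.png");save(F["side"]["frame"],"side7.png")
a=F["top"]["frame"][130:230,200:350];b=F["side"]["frame"][150:270,190:310]
cv2.imwrite("pics/c7.png",np.hstack([cv2.resize(a[...,::-1],(480,320),interpolation=2),cv2.resize(b[...,::-1],(320,320),interpolation=2)]))
E
```

```text
time_s: 20.22
ee_pos: [565.6, -44.4, 307.3]
ee_rot: [180.0, 0.0, 126.4]
force: [-0.1, -0.3, -0.6]
gripper_width: 40.6
time_s: 20.63
ee_pos: [543.5, 4.3, 379.3]
ee_rot: [179.8, 0.3, 126.2]
force: [0.2, 1.9, 0.5]
gripper_width: 41.1
time_s: 21.05
ee_pos: [468.5, 164.5, 377.5]
ee_rot: [180.0, 0.0, 126.4]
force: [1.0, 0.3, -0.3]
gripper_width: 10.5
at [468.5 164.5 377.5] [180.    0.  126.4] w 10.5 F [ 1.   0.3 -0.3] t 21.05 q6 -18 | travel mm [-225.8  -46.7   67.5] norm 240.0 twist rad 0.0
lid side:(266,206;0.56) top:(269,176;0.75) P=[562.4 -43.6  78.6] e=4.9
lid_handle side:(266,188;0.71) top:(268,167;0.94) P=[568.7 -42.  134.3] e=3.6
chamber_rim side:(263,202;0.73) top:
vent_stem side:(267,222;0.68) top:(312,175;0.80) (208,166;0.53) P=[ 556.  -170.6   84.4] e=1.1
vent_grip side:(269,233;0.59) (256,229;0.46) top:(341,186;0.68) P=[ 536.9 -253.4   89.9] e=17.6
pump_stem side:(266,191;0.76) top:(223,165;0.81) (220,189;0.37) P=[585.9  90.8  78. ] e=9.0
pump_grip side:(247,186;0.63) top:(220,191;0.67) P=[514.3  98.5  94.6] e=1.8
silencer side:(259,246;0.95) top:(334,182;0.59) (269,169;0.36) P=[ 536.7 -238.9   52.6] e=3.4
pump_tube side:(265,194;0.58) (273,193;0.56) top:(206,165;0.97) P=[590.1 144.8  50.6] e=10.9
(array([566.10699368, -44.00406774]), np.float64(89.93698213108908)) 2919
vent_grip 0.66 240 [332.0, 184.1]
```

View pics/c7.png

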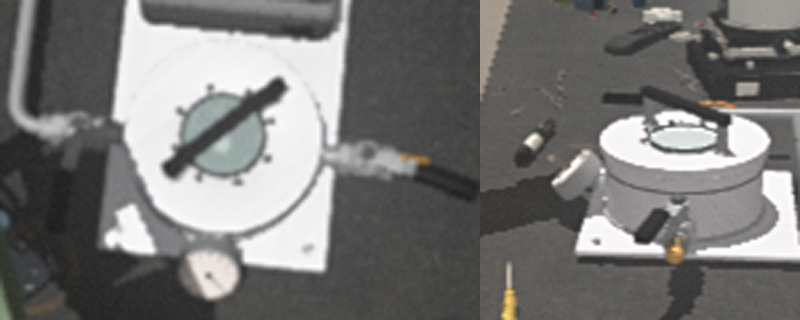

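The lid lies flat and concentric on the chamber: the disc fit gives (566,−44). The vent lever sleeve runs from about (330,182) to (349,189) in the top view and its stem is at about (315,178). I'll measure the lever.

```bash
python3 - <<'E'
from h import *
f=env.grab_frame("top");g=cv2.cvtColor(cv2.imread("pics/top0.png"),6)
p=[atz(f,q,90)[:2] for q in((315,178.4),(329.7,182.5),(349.4,189.4))];print(np.round(p,1))
# dark sleeve pixels in the first picture
for nm,(u0,u1,v0,v1) in {"vent":(326,356,176,198),}.items():
    w=g[v0:v1,u0:u1]<40;n,l,st,ce=cv2.connectedComponentsWithStats(w.astype(np.uint8))
    k=1+np.argmax(st[1:,4]);v,u=np.nonzero(l==k);P=np.array([atz(f,(a+u0,b+v0),95)[:2] for a,b in zip(u,v)])
    c=P.mean(0);ev=np.linalg.svd(P-c,full_matrices=0)[2][0];ev*=-np.sign(ev[1]);t=(P-c)@ev
    print(nm,len(u),"c",c.round(1),"dir deg",np.degrees(np.arctan2(ev[1],ev[0])).round(1),"len",np.ptp(t),"stem",(c-75*ev).round(1))
for y in(-8,-9,-10):
    a=np.radians(y);print(y,np.round([565.5+135*np.sin(a),-44.5-135*np.cos(a)],1),np.round([565.5-135*np.sin(a),-44.5+135*np.cos(a)],1))
E
```

```text
[[ 544.3 -178. ]
 [ 531.  -220.3]
 [ 509.2 -276.5]]Traceback (most recent call last):
  File "<stdin>", line 7, in <module>
    return _wrapfunc(a, 'argmax', axis=axis, out=out, **kwds)
    return bound(*args, **kwds)
ValueError: attempt to get argmax of an empty sequence
```

```bash

python3 -m handwheel '[{"gripper":50,"travel":[-0.0302,-0.0169,0],"twist":0},{"gripper":50,"travel":[-0.0302,-0.0169,0],"twist":0},{"gripper":50,"travel":[-0.0302,-0.0169,0],"twist":0},{"gripper":50,"travel":[-0.0302,-0.0169,0],"twist":0},{"gripper":50,"travel":[-0.0302,-0.0169,0],"twist":0}]' 25
python3 -m handwheel '[{"gripper":50,"travel":[-0.0302,-0.0169,0],"twist":0},{"gripper":50,"travel":[-0.0302,-0.0169,0],"twist":0},{"gripper":50,"travel":[-0.0302,-0.0169,0],"twist":0},{"gripper":50,"travel":[-0.0302,-0.0169,0],"twist":0},{"gripper":50,"travel":[-0.0302,-0.0169,0],"twist":0}]'
python3 -m handwheel '[{"gripper":50,"travel":[-0.0302,-0.0169,0],"twist":0},{"gripper":50,"travel":[-0.0302,-0.0169,0],"twist":0},{"gripper":50,"travel":[0,0,0],"twist":0.121},{"gripper":50,"travel":[0,0,0.01],"twist":0.121},{"gripper":50,"travel":[0,0,0.01],"twist":0.121}]'
python3 -m handwheel '[{"gripper":50,"travel":[0,0,0.01],"twist":0.121},{"gripper":50,"travel":[0,0,0.01],"twist":0.121},{"gripper":50,"travel":[0,0,0.01],"twist":0.121},{"gripper":50,"travel":[0,0,0.01],"twist":0.121},{"gripper":50,"travel":[0,0,0.01],"twist":0.121}]'
python3 -m handwheel '[{"gripper":50,"travel":[0,0,0],"twist":0}]'
python3 - <<'E'
from h import *
go(520,-248,263,71)
F,o=look(["vent_grip","vent_stem"])
a=F["top"]["frame"][140:220,280:380];b=F["side"]["frame"][190:270,210:310]
cv2.imwrite("pics/c8.png",np.hstack([cv2.resize(x[...,::-1],(400,320),interpolation=2) for x in(a,b)]))
for c in F: print(c,proj(F[c],(520,-248,90)).round(1))
E
```

```text
time_s: 22.62
ee_pos: [491.0, -9.9, 377.6]
ee_rot: [180.0, 0.0, 126.5]
force: [-0.2, 0.1, 0.6]
gripper_width: 30.7
time_s: 23.03
ee_pos: [512.7, -181.9, 377.5]
ee_rot: [180.0, 0.0, 126.4]
force: [-0.0, -1.0, 0.4]
gripper_width: 45.6
time_s: 23.45
ee_pos: [521.6, -249.8, 357.4]
ee_rot: [179.9, 0.0, 105.2]
force: [-0.9, -0.3, -0.4]
gripper_width: 45.6
time_s: 23.87
ee_pos: [521.5, -248.8, 306.9]
ee_rot: [180.0, -0.0, 70.6]
force: [-0.2, -0.2, 0.7]
gripper_width: 45.4
time_s: 23.95
ee_pos: [521.0, -248.5, 305.4]
ee_rot: [-179.8, -0.0, 70.9]
force: [-1.0, 0.6, -0.1]
gripper_width: 45.7
at [ 521.  -248.5  305.4] [-179.8   -0.    70.9] w 45.7 F [-1.   0.6 -0.1] t 23.95 q6 -8 | travel mm [ 0.2 -1.  42.4] norm 42.0 twist rad -0.002
vent_grip side: top:
vent_stem side:(263,222;0.82) top:(315,176;0.92) (268,167;0.37) P=[ 549.4 -178.7   89.1] e=3.0
side [254.  233.8]
top [339.4 186. ]
```

View pics/c8.png

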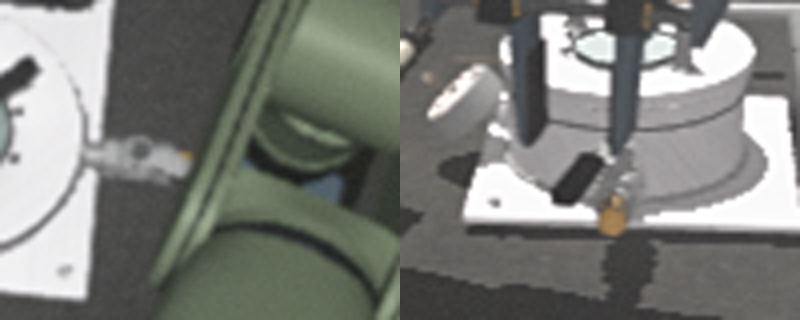

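In the side view the fingers, at about 527 and 623 px in the crop, straddle the sleeve at 578. I'll descend and grip it.

```bash

python3 -m handwheel '[{"gripper":50,"travel":[0,0,0.015],"twist":0},{"gripper":50,"travel":[0,0,0.015],"twist":0},{"gripper":50,"travel":[0,0,0.012],"twist":0},{"gripper":50,"travel":[0,0,0],"twist":0},{"gripper":0,"travel":[0,0,0],"twist":0}]' 25
python3 -m handwheel '[{"gripper":0,"travel":[0,0,0],"twist":0},{"gripper":0,"travel":[0,0,0],"twist":0},{"gripper":0,"travel":[0,0,0],"twist":0},{"gripper":0,"travel":[0,0,0],"twist":0},{"gripper":0,"travel":[0,0,0],"twist":0}]'
python3 -m handwheel '[{"gripper":0,"travel":[0,0,0],"twist":0},{"gripper":0,"travel":[0,0,0],"twist":0},{"gripper":0,"travel":[0,0,0],"twist":0}]'
python3 - <<'E'
from h import *
go(520,-248,263,71)
E
```

```text
time_s: 24.67
ee_pos: [521.5, -248.8, 265.5]
ee_rot: [-180.0, -0.0, 71.0]
force: [0.4, 0.5, 0.6]
gripper_width: 41.5
time_s: 25.08
ee_pos: [521.9, -249.1, 266.2]
ee_rot: [179.9, 0.0, 70.9]
force: [-0.5, -0.7, 2.3]
gripper_width: 17.1
time_s: 25.33
ee_pos: [521.9, -249.1, 266.2]
ee_rot: [179.9, 0.0, 71.0]
force: [0.1, -1.7, 5.0]
gripper_width: 17.2
at [ 521.9 -249.1  266.2] [179.9   0.   71. ] w 17.2 F [ 0.1 -1.7  5. ] t 25.33 q6 -8 | travel mm [ 0.5 -2.2  3.2] norm 4.0 twist rad -0.001
```

The sleeve is gripped: the width reads 17.2 mm. I'll swing it along the arc.

```bash

python3 -m handwheel '[{"gripper":0,"travel":[0.0004,-0.0075,0],"twist":0.1},{"gripper":0,"travel":[0.0004,-0.0075,0],"twist":0.1},{"gripper":0,"travel":[0.0004,-0.0075,0],"twist":0.1},{"gripper":0,"travel":[0.0004,-0.0075,0],"twist":0.1}]'
```

```text
time_s: 25.67
ee_pos: [497.2, -233.9, 266.1]
ee_rot: [179.7, -0.2, 47.8]
force: [6.7, 0.3, 0.3]
gripper_width: 16.9
```

```bash

python3 -m handwheel '[{"gripper":0,"travel":[0.0004,-0.0075,0],"twist":0.1},{"gripper":0,"travel":[0.0004,-0.0075,0],"twist":0.1},{"gripper":0,"travel":[0.0004,-0.0075,0],"twist":0.1},{"gripper":0,"travel":[0.0004,-0.0075,0],"twist":0.1},{"gripper":0,"travel":[0.0004,-0.0075,0],"twist":0.1}]'
python3 -m handwheel '[{"gripper":0,"travel":[0.0004,-0.0075,0],"twist":0.1},{"gripper":0,"travel":[0.0004,-0.0075,0],"twist":0.1},{"gripper":0,"travel":[0.0004,-0.0075,0],"twist":0.1},{"gripper":0,"travel":[0,0,0],"twist":0}]'
python3 - <<'E'
from h import *
go(472,-167)
E
```

```text
time_s: 26.08
ee_pos: [476.9, -203.0, 266.2]
ee_rot: [179.7, -0.3, 19.2]
force: [5.8, -2.1, -0.5]
gripper_width: 16.7
time_s: 26.42
ee_pos: [472.8, -180.4, 266.1]
ee_rot: [179.9, -0.4, 2.1]
force: [4.7, -3.0, 0.3]
gripper_width: 17.1
at [ 472.8 -180.4  266.1] [179.9  -0.4   2.1] w 17.1 F [ 4.7 -3.   0.3] t 26.42 q6 66 | travel mm [ -0.3 -13.4  -0. ] norm 13.0 twist rad 0.0
```

```bash

python3 -m handwheel '[{"gripper":0,"travel":[0.0004,-0.0075,0],"twist":0.1},{"gripper":0,"travel":[0.0002,-0.0045,0],"twist":0.06},{"gripper":0,"travel":[0,0,0],"twist":0},{"gripper":0,"travel":[0,0,0],"twist":0}]'
python3 -m handwheel '[{"gripper":0,"travel":[0,-0.003,0],"twist":0.04},{"gripper":0,"travel":[0,0,0],"twist":0},{"gripper":0,"travel":[0,0,0],"twist":0}]'
```

```text
time_s: 26.75
ee_pos: [473.4, -169.0, 266.2]
ee_rot: [179.9, -0.4, -6.9]
force: [5.4, -2.7, 0.9]
gripper_width: 16.5
time_s: 27.0
ee_pos: [473.7, -167.7, 266.2]
ee_rot: [179.6, -0.4, -8.9]
force: [3.2, -10.7, -0.5]
gripper_width: 17.1
```

```bash

python3 -m handwheel '[{"gripper":0,"travel":[0,-0.003,0],"twist":0.01},{"gripper":0,"travel":[0,0,0],"twist":0},{"gripper":0,"travel":[0,0,0],"twist":0}]'
python3 -m handwheel '[{"gripper":0,"travel":[0,-0.002,0],"twist":0},{"gripper":0,"travel":[0,0,0],"twist":0},{"gripper":0,"travel":[0,0,0],"twist":0}]'
```

```text
time_s: 27.25
ee_pos: [473.9, -166.6, 266.2]
ee_rot: [179.3, -0.4, -9.3]
force: [0.4, -21.8, -1.4]
gripper_width: 17.0
time_s: 27.5
ee_pos: [474.1, -165.8, 266.2]
ee_rot: [179.1, -0.4, -9.2]
force: [-1.5, -28.5, -2.4]
gripper_width: 17.3
```

The vent lever is against its stop: the force rose to 28 N with the pose barely changing. I'll relieve the load, release, retreat and move to the pump lever.

```bash

python3 -m handwheel '[{"gripper":0,"travel":[0,0.004,0],"twist":0},{"gripper":50,"travel":[0,0,0],"twist":0},{"gripper":50,"travel":[0,0,0],"twist":0},{"gripper":50,"travel":[0,0,0],"twist":0},{"gripper":50,"travel":[0,0,0],"twist":0}]'
python3 -m handwheel '[{"gripper":50,"travel":[0,0,-0.01],"twist":0},{"gripper":50,"travel":[0,0,-0.025],"twist":0},{"gripper":50,"travel":[0,0,-0.035],"twist":0},{"gripper":50,"travel":[0,0,-0.035],"twist":0},{"gripper":50,"travel":[0,0,0],"twist":0}]'
python3 -m handwheel '[{"gripper":50,"travel":[-0.0006,-0.0336,0],"twist":0},{"gripper":50,"travel":[-0.0006,-0.0336,0],"twist":0},{"gripper":50,"travel":[-0.0006,-0.0336,0],"twist":0},{"gripper":50,"travel":[-0.0006,-0.0336,0],"twist":0}]'
python3 -m handwheel '[{"gripper":50,"travel":[-0.0006,-0.0336,0],"twist":0},{"gripper":50,"travel":[-0.0006,-0.0336,0],"twist":0},{"gripper":50,"travel":[-0.0006,-0.0336,0],"twist":0},{"gripper":50,"travel":[-0.0006,-0.0336,0],"twist":0},{"gripper":50,"travel":[0,0,0],"twist":-0.12}]'
python3 - <<'E'
from h import *
go(512.5,100)
F,o=look(["vent_grip","vent_stem","lid"])
save(F["top"]["frame"],"top9.png");save(F["side"]["frame"],"side9.png")
E
```

```text
time_s: 27.92
ee_pos: [471.8, -164.2, 264.9]
ee_rot: [-180.0, 0.1, -9.8]
force: [-0.4, -0.2, -0.2]
gripper_width: 41.3
time_s: 28.33
ee_pos: [473.6, -164.8, 377.6]
ee_rot: [179.9, -0.8, -9.8]
force: [0.7, -0.0, -0.2]
gripper_width: 46.1
time_s: 28.67
ee_pos: [492.4, -30.2, 370.8]
ee_rot: [-180.0, -0.0, -9.8]
force: [0.6, -0.3, -0.7]
gripper_width: 45.5
time_s: 29.08
ee_pos: [513.6, 105.9, 370.6]
ee_rot: [-179.8, -0.0, -2.6]
force: [0.1, 0.1, -0.5]
gripper_width: 45.6
at [513.6 105.9 370.6] [-179.8   -0.    -2.6] w 45.6 F [ 0.1  0.1 -0.5] t 29.08 q6 103 | travel mm [-0.8  6.  -0. ] norm 6.0 twist rad 0.0
vent_grip side:(235,221;0.54) top:(311,201;0.53) P=[ 476.5 -163.8   87. ] e=0.6
vent_stem side:(263,222;0.86) top:(268,167;0.67) (314,178;0.59) P=[576.  -43.7  32. ] e=18.8
lid side:(266,205;0.65) top:(268,170;0.70) P=[570.2 -41.9  81.6] e=4.9
```

```bash

python3 -m handwheel '[{"gripper":50,"travel":[0,0,0],"twist":-0.121},{"gripper":50,"travel":[0,0,0],"twist":-0.121},{"gripper":50,"travel":[0,0,0],"twist":-0.121},{"gripper":50,"travel":[0,0,0],"twist":-0.121},{"gripper":50,"travel":[0,0,0],"twist":-0.121}]'
python3 -m handwheel '[{"gripper":50,"travel":[0,0,0],"twist":-0.121},{"gripper":50,"travel":[0,0,0],"twist":-0.121},{"gripper":50,"travel":[0,0,0],"twist":-0.121},{"gripper":50,"travel":[0,0,0],"twist":-0.121},{"gripper":50,"travel":[0,0,0],"twist":-0.121}]'
python3 -m handwheel '[{"gripper":50,"travel":[0,0,0],"twist":-0.121},{"gripper":50,"travel":[0,0,0],"twist":-0.121},{"gripper":50,"travel":[0,0,0],"twist":-0.121},{"gripper":50,"travel":[0,0,0],"twist":-0.121},{"gripper":50,"travel":[0,0,0],"twist":-0.121}]'
python3 -m handwheel '[{"gripper":50,"travel":[0,0,0],"twist":-0.121},{"gripper":50,"travel":[0,0,0],"twist":-0.121},{"gripper":50,"travel":[0,0,0],"twist":-0.121},{"gripper":50,"travel":[0,0,0],"twist":-0.121},{"gripper":50,"travel":[0,0,0],"twist":-0.121}]'
python3 -m handwheel '[{"gripper":50,"travel":[0,0,0],"twist":-0.121},{"gripper":50,"travel":[0,0,0],"twist":-0.121},{"gripper":50,"travel":[0,0,0],"twist":-0.121},{"gripper":50,"travel":[0,0,0],"twist":-0.121},{"gripper":50,"travel":[0,0,0],"twist":-0.121}]'
python3 - <<'E'
from h import *
go(512.5,100,266,171.5)
E
```

```text
time_s: 29.9
ee_pos: [513.2, 100.3, 370.5]
ee_rot: [-180.0, -0.0, 32.0]
force: [-0.4, -0.3, 0.0]
gripper_width: 45.5
time_s: 30.32
ee_pos: [513.3, 100.3, 370.5]
ee_rot: [180.0, -0.0, 66.6]
force: [0.2, -0.2, -0.3]
gripper_width: 45.8
time_s: 30.73
ee_pos: [513.3, 100.3, 370.5]
ee_rot: [180.0, -0.0, 101.3]
force: [0.1, 0.7, 0.9]
gripper_width: 45.6
time_s: 31.15
ee_pos: [513.3, 100.3, 370.5]
ee_rot: [180.0, -0.0, 135.9]
force: [-0.5, -0.3, 0.1]
gripper_width: 45.7
time_s: 31.57
ee_pos: [513.2, 100.3, 370.5]
ee_rot: [180.0, 0.0, 170.6]
force: [0.1, -1.5, -0.9]
gripper_width: 45.8
at [513.2 100.3 370.5] [180.    0.  170.6] w 45.8 F [ 0.1 -1.5 -0.9] t 31.57 q6 -71 | travel mm [  0.7  -0.5 104.5] norm 105.0 twist rad -0.016
```

```bash

python3 -m handwheel '[{"gripper":50,"travel":[0.0005,0,0.03],"twist":-0.015},{"gripper":50,"travel":[0,0,0.03],"twist":0},{"gripper":50,"travel":[0,0,0.02],"twist":0},{"gripper":50,"travel":[0,0,0.015],"twist":0},{"gripper":50,"travel":[0,0,0.009],"twist":0}]' 25
python3 -m handwheel '[{"gripper":50,"travel":[0,0,0],"twist":0},{"gripper":0,"travel":[0,0,0],"twist":0},{"gripper":0,"travel":[0,0,0],"twist":0},{"gripper":0,"travel":[0,0,0],"twist":0},{"gripper":0,"travel":[0,0,0],"twist":0}]'
python3 -m handwheel '[{"gripper":0,"travel":[0,0,0],"twist":0},{"gripper":0,"travel":[0,0,0],"twist":0},{"gripper":0,"travel":[0,0,0],"twist":0},{"gripper":0,"travel":[0,0,0],"twist":0}]'
python3 - <<'E'
from h import *
go(512.5,100,266,171.5)
F,o=look(["vent_grip","vent_stem"])
E
```

```text
time_s: 31.98
ee_pos: [512.3, 100.4, 264.7]
ee_rot: [-179.9, -0.2, 171.1]
force: [1.1, 0.2, -0.9]
gripper_width: 45.6
time_s: 32.4
ee_pos: [513.1, 101.4, 267.5]
ee_rot: [179.9, 0.1, 171.2]
force: [-0.1, 3.9, 0.9]
gripper_width: 22.0
time_s: 32.73
ee_pos: [513.0, 101.1, 267.4]
ee_rot: [180.0, 0.1, 171.2]
force: [-0.9, -0.1, 6.1]
gripper_width: 17.2
at [513.  101.1 267.4] [1.800e+02 1.000e-01 1.712e+02] w 17.2 F [-0.9 -0.1  6.1] t 32.73 q6 -71 | travel mm [ 0.3 -1.1  1.4] norm 2.0 twist rad -0.005
vent_grip side:(236,221;0.58) top:(315,204;0.80) P=[ 473.1 -174.4   90.7] e=5.2
vent_stem side:(266,221;0.72) top:(312,174;0.96) P=[ 556.1 -169.5   87.1] e=1.8
```

The pump lever is gripped at 17.2 mm. When I stopped, the vent tool axis was at −9.2° (≡170.8°), which agrees with the shut pump lever's 171°, so the vent is fully shut. I'll swing the pump lever.

```bash

python3 -m handwheel '[{"gripper":0,"travel":[-0.0004,0.0075,0],"twist":0.1},{"gripper":0,"travel":[-0.0004,0.0075,0],"twist":0.1},{"gripper":0,"travel":[-0.0004,0.0075,0],"twist":0.1},{"gripper":0,"travel":[-0.0004,0.0075,0],"twist":0.1},{"gripper":0,"travel":[-0.0004,0.0075,0],"twist":0.1}]'
python3 -m handwheel '[{"gripper":0,"travel":[-0.0004,0.0075,0],"twist":0.1},{"gripper":0,"travel":[-0.0004,0.0075,0],"twist":0.1},{"gripper":0,"travel":[-0.0004,0.0075,0],"twist":0.1},{"gripper":0,"travel":[-0.0004,0.0075,0],"twist":0.1},{"gripper":0,"travel":[-0.0004,0.0075,0],"twist":0.1}]'
```

```text
time_s: 33.45
ee_pos: [527.5, 133.8, 267.3]
ee_rot: [-179.8, 0.2, 142.4]
force: [-1.1, -12.2, 6.9]
gripper_width: 16.7
time_s: 33.87
ee_pos: [556.1, 155.7, 267.3]
ee_rot: [-179.7, 0.3, 113.8]
force: [-3.2, -14.6, 10.5]
gripper_width: 17.1
```

```bash

python3 -m handwheel '[{"gripper":0,"travel":[-0.0004,0.0075,0],"twist":0.1},{"gripper":0,"travel":[-0.0004,0.0075,0],"twist":0.1},{"gripper":0,"travel":[-0.0004,0.0075,0],"twist":0.1},{"gripper":0,"travel":[-0.0004,0.0075,0],"twist":0.1},{"gripper":0,"travel":[0,0,0],"twist":0}]'
python3 -m handwheel '[{"gripper":0,"travel":[-0.0004,0.0075,0],"twist":0.1},{"gripper":0,"travel":[-0.0003,0.006,0],"twist":0.07},{"gripper":0,"travel":[0,0,0],"twist":0},{"gripper":0,"travel":[0,0,0],"twist":0}]'
```

```text
time_s: 34.28
ee_pos: [585.3, 161.5, 267.2]
ee_rot: [-179.7, 0.5, 90.8]
force: [-5.3, -13.2, 10.8]
gripper_width: 16.8
time_s: 34.62
ee_pos: [595.6, 160.9, 267.1]
ee_rot: [-179.2, 0.6, 81.5]
force: [-15.3, -11.0, 16.8]
gripper_width: 17.5
```

```bash

python3 -m handwheel '[{"gripper":0,"travel":[0,0.003,0],"twist":0.01},{"gripper":0,"travel":[0,0,0],"twist":0},{"gripper":0,"travel":[0,0,0],"twist":0}]'
python3 -m handwheel '[{"gripper":0,"travel":[0,0.003,0],"twist":0.0},{"gripper":0,"travel":[0,0,0],"twist":0},{"gripper":0,"travel":[0,0,0],"twist":0}]'
```

```text
time_s: 34.87
ee_pos: [596.8, 160.8, 267.0]
ee_rot: [-178.9, 0.7, 81.0]
force: [-21.3, -9.4, 19.8]
gripper_width: 17.1
time_s: 35.12
ee_pos: [598.0, 160.7, 266.8]
ee_rot: [-178.6, 0.7, 80.9]
force: [-27.6, -8.5, 24.1]
gripper_width: 17.0
```

The pump lever is on its stop too. I'll release it, retreat up and to the left, and do the final check.

```bash

python3 -m handwheel '[{"gripper":0,"travel":[0,-0.006,0],"twist":0},{"gripper":50,"travel":[0,0,0],"twist":0},{"gripper":50,"travel":[0,0,0],"twist":0},{"gripper":50,"travel":[0,0,0],"twist":0},{"gripper":50,"travel":[0,0,0],"twist":0}]'
python3 -m handwheel '[{"gripper":50,"travel":[0,0,-0.01],"twist":0},{"gripper":50,"travel":[0,0,-0.025],"twist":0},{"gripper":50,"travel":[0,0,-0.035],"twist":0},{"gripper":50,"travel":[0,0,-0.035],"twist":0},{"gripper":50,"travel":[0,0,-0.03],"twist":0}]'
python3 - <<'E'
from h import *
go(400,300,400)
E
```

```text
time_s: 35.53
ee_pos: [599.8, 163.7, 266.5]
ee_rot: [179.9, -0.0, 80.7]
force: [-0.7, -0.9, -0.2]
gripper_width: 40.7
time_s: 35.95
ee_pos: [599.6, 163.8, 404.5]
ee_rot: [179.9, -0.1, 80.7]
force: [0.2, 0.5, 0.1]
gripper_width: 45.4
at [599.6 163.8 404.5] [ 1.799e+02 -1.000e-01  8.070e+01] w 45.4 F [0.2 0.5 0.1] t 35.95 q6 23 | travel mm [ 102.3 -219.     4.1] norm 242.0 twist rad 0.0
```

```bash

python3 -m handwheel '[{"gripper":50,"travel":[0.0146,-0.0313,0],"twist":0},{"gripper":50,"travel":[0.0146,-0.0313,0],"twist":0},{"gripper":50,"travel":[0.0146,-0.0313,0],"twist":0},{"gripper":50,"travel":[0.0146,-0.0313,0],"twist":0},{"gripper":50,"travel":[0.0146,-0.0313,0],"twist":0}]'
python3 -m handwheel '[{"gripper":50,"travel":[0.0146,-0.0313,0],"twist":0},{"gripper":50,"travel":[0.0146,-0.0313,0],"twist":0},{"gripper":50,"travel":[0,0,0],"twist":0}]'
python3 - <<'E'
from h import *
go(400,300,400)
F,o=look("lid lid_handle vent_stem vent_grip pump_stem pump_grip".split())
d=env.trace("top","lid")
if d: print(circ(F["top"],d[0]["pixels"],90,96),d[0]["pixels"].sum())
a=F["top"]["frame"][130:230,200:350];b=F["side"]["frame"][150:270,190:310]
cv2.imwrite("pics/c10.png",np.hstack([cv2.resize(a[...,::-1],(480,320),interpolation=2),cv2.resize(b[...,::-1],(320,320),interpolation=2)]))
E
```

```text
time_s: 36.37
ee_pos: [455.5, 261.6, 402.3]
ee_rot: [179.9, -0.1, 80.7]
force: [-0.4, -0.0, -0.5]
gripper_width: 45.9
time_s: 36.62
ee_pos: [395.8, 302.0, 402.4]
ee_rot: [-179.9, -0.1, 81.0]
force: [0.0, -1.3, -0.1]
gripper_width: 45.6
at [395.8 302.  402.4] [-1.799e+02 -1.000e-01  8.100e+01] w 45.6 F [ 0.  -1.3 -0.1] t 36.62 q6 45 | travel mm [-1.4  4.5  2.4] norm 5.0 twist rad 0.0
lid side:(268,208;0.73) (269,221;0.56) top:(268,172;0.89) P=[570.7 -41.2  73.3] e=0.3
lid_handle side:(266,185;0.70) (201,259;0.17) top:(267,170;0.95) P=[563.9 -37.8 139.1] e=2.0
vent_stem side:(264,223;0.77) top:(314,175;0.55) P=[ 552.2 -174.9   85.3] e=3.5
vent_grip side:(232,221;0.76) top:
pump_stem side:(267,192;0.97) top:(223,167;0.75) P=[584.7  92.   73.6] e=5.3
pump_grip side:(271,177;0.59) top:(198,164;0.76) P=[596.4 164.3  99.8] e=4.1
(array([565.52728454, -44.37374962]), np.float64(88.10559192645958)) 2806
```

View pics/c10.png

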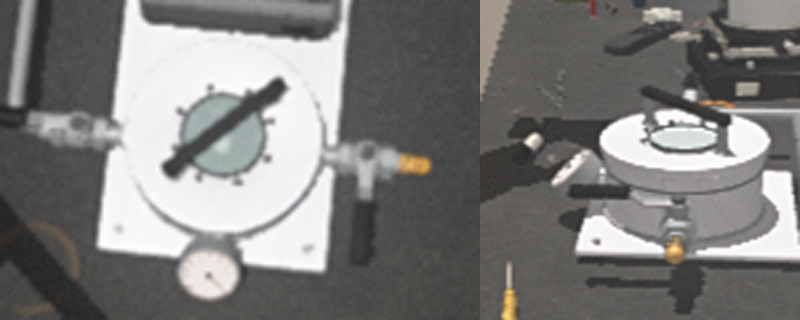

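The final picture shows the lid flat and concentric, the vent lever across its pipe pointing at the operator, and the pump lever in line with its pipe. I'll hand the job in.

```bash
python3 -c "
from workcell import env
print(env.job_done(), env.state()['time_s'])"
```

```text
the job is handed in; nothing more can be done
the job is handed in; nothing more can be done
```

I loaded the carousel onto the chamber floor, set the lid on the rim, shut the vent valve against its stop, and only then opened the pump valve to its stop. I handed the job in about 37 s into the 72 s limit; it gives no verdict.

**Last checks**
- **Carousel:** it was seen standing in the chamber before the lid went on. I did not measure its tilt or height there, but the contact force showed it was set down on the floor.
- **Lid:** a fit to the disc in the last top picture puts its centre at (565.5, −44.4) mm, within about 1 mm of my chamber estimate. It looks flat in both views.
- **Vent lever:** it points across the pipe, towards the operator. The tool stopped at about 171°, with the force rising to 28 N and the pose barely moving.
- **Pump lever:** it lies along the pipe at about 81°, which is about 90° from where it was gripped shut. The force at its stop also reached about 28 N.
- **Robot:** it was holding clear of everything when I handed in.

**What disagreed or was not checked**
- The network's single-shot positions were off by 5–10 mm at times (vent stem, pump stem, lid). I relied on the stop forces, the tool angles and the picture instead.
- The last top picture gave no vent-grip reading, so the vent lever's final position rests on the picture and the stop force.
- The first grip on the carousel knob was shallow. I re-gripped about 4 mm lower before lifting.
- I did not re-measure the pen, the screwdriver and the tape roll at the end. No move went near them at desk height.

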